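Set the decade load box to 4

ROBOT

A 7-joint arm with a two-finger parallel gripper is mounted at the origin on the work surface. World frame = base frame: x ahead of the robot, y to its left, z up, the work surface at z = 0. Lengths are in m, angles in rad, forces in N, time in s.
With the tool pointing down it reaches from about 0.425 to 1.025 m from the base axis. Payload 3.6 kg.
Tool frame: the origin (TCP) lies on the centre line of the jaws, within the pads' length; the fingertips stand 22 mm ahead of it and the grasp point (between the pads) lies 3 mm ahead of it; z points along the fingers, x is the direction in which the jaws open and shut, and the axes are right-handed (so a half turn about z gives the same grasp; the last joint's range is limited). The gripper opens to 85 mm and grips with 20 to 120 N. Pads are 22 mm wide; open, the fingers measure 114 mm over their backs; the gripper's body (76 mm by 85 mm) begins 54 mm behind the grasp point. The pads swing forward as they close: fully open they stand 13 mm farther back than shut.
Start: joints at [-1.21, 0.591, 0.048, 1.609, -0.033, 0.943, -0.034], TCP at [0.318, 0.652, 0.253] pointing down, gripper open.
Joint ranges: [-2.69, 2.69], [-0.47, 2.24], [-1.27, 1.36], [0.19, 2.51], [-1.53, 4.68], [0.08, 2.07], [-3.09, 3.09]. Speed limits (rad/s): [2.57, 2.57, 3.14, 3.14, 3.14, 3.14, 3.14].

INTERFACE

Orientations are given as a unit quaternion [x, y, z, w].
In Python, from plant import read_state, snapshot, calibration, job_done gives the robot as it stands.
- The arm moves only by the tool arm_command, never from a script. Its argument "moves" is a list of rows, each an object of numbers: "fingers": the opening, from 0 (shut) to 1 (fully open); "dx", "dy", "dz": the shift along the tool's x, y, z each as a share of 50 mm, from -1 to 1; "ax", "ay", "az": the turn, a rotation vector about the tool's x, y, z each as a share of 0.15 rad, from -1 to 1. A call has 1 to 10 rows; each row shifts and turns the pose as measured when the row begins, along the tool's axes as they then stand; what a row does not reach is not made up. A row lasts 1/10 s, in which the tool goes at most 50 mm and 8.59 degrees, less where a joint would pass 70% of its speed; a pose out of reach is approached as far as the arm can. A call with a number of a shift or a turn outside -1 to 1 is refused whole. A call with a gripper value outside its range is refused whole. The fingers move at their own pace and stop on an object; "squeeze" is the grip in N (left out, the last holds). Time passes only in rows, so rows that do not move let the fingers close. It gives the time, the measured TCP pose, the force and the opening at its end, in the units of the state.
- read_state(): the state, without advancing time (a new reading comes with each control period).
- snapshot(name): name is "scene" or "top" or "wrist"; returns the picture (420x560x3 uint8, blue, green, red); there is no depth.
- calibration(name): a dict with "K" (3x3 intrinsics, pixels), "R" (3x3) and "t" (3): a world point X has camera coordinates R X + t. Camera axes: x right, y down, z forward; pixel columns grow to the right and rows downward; lengths in m; the calibration is good to about 2 mm. A picture is of the moment at which its call begins: read the wrist's pose just before it. calibration takes no time and is no camera call; for the wrist camera it gives the pose at the moment of the call.
- job_done(): hands the job in, once; it reports no verdict.
The state is a dict: "time_s": time; "joints": joint angles; "joint_vel": joint speeds; "joint_torque": joint torques, N m; "tcp_pos": TCP position; "orientation": TCP orientation; "force": force on the tool from outside, world axes, zero at the start; "ft_torque": the same for the moment, N m; "opening": finger opening in m.
Only numpy, scipy, OpenCV 4.12 (cv2) and the standard library are available. Lean on these libraries where they do the work, as an engineer would, in place of code of your own. Each camera call takes 0.05 s, during which the arm holds its last target.

TASK

On the grey load box, slide the guard right off the drum dial, roll the drum with light fingertip pressure until the 4 stands whole in the small window, then let go of the drum and slide the guard fully shut over it again. The drum's bearing is delicate: press it with about 8 N and never with more than 20 N. Leave the tape roll, the screwdriver and the hand multimeter where they lie.

Things in the scene. Friction and masses are not known exactly. Their poses are not given: they have to be found in the camera images.
- case: The load box, a grey steel case fixed on the bench, 170 (x) by 250 (y) mm, its aluminium lid at 100 mm. Origin at the centre of its underside; front = -x, faces the robot; y to the left, z up. At x = +69 mm, y = -95, -65 and +95 mm stand binding posts 18 mm tall.
- crest (a point): Nominal top of the drum's ribbed rubber grip band, midway along it, at (0, 15, 114) mm in the case's frame and fixed to the case. The band is 40 mm wide (case y -5 to +35 mm) and shows through a slot in the lid. The drum's seat is not exact: the real crest lies anywhere from 7 mm below to 7 mm above this point, unmeasured: find it by touch.
- window (a point): Centre of the small window over the number band, at (0, 65, 108) mm in the case's frame: an opening 24 (x) by 34 (y) mm in a black bezel 60 by 50 mm, 8 mm tall, seen from above. Numbers 0 to 9 are black, 15 mm tall, on a white band, upright as seen from the robot's side.
- drum (a joint): Turn of the drum in rad; the number n stands centred in the window at n x 0.628 rad (4 at 2.513). It grows as the top of the drum moves to the case's +x (away from the robot). Stops at -0.45 and 6.1. A number is whole in the window within 0.13 rad of centre.
- guard (a joint): Travel of the sliding guard in m: 0 fully shut over the grip band, 0.068 fully open; it slides towards the case's -y, with about 2 N of friction, and stays where it is left.
- tab (a point): Top centre of the guard's upright tab; moves with the guard. The guard is a grey bridge 95 (x) by 54 (y) mm, its top 27 mm above the lid; on its middle stands the tab, 40 (x) by 10 (y) by 32 mm tall, top 159 mm above the bench. With the guard shut the tab stands right over the crest. The tab can be pushed from either side or pinched.
- tape: Bystander: black tape roll lying flat, 70 mm across, 19 mm tall, origin at the centre of its underside.
- driver: Bystander: screwdriver 160 mm long lying on the bench, origin at the middle of its underside.
- meter: Bystander: yellow hand multimeter 150 x 78 x 34 mm, lying on its back, origin at the centre of its underside.
- axle (a point): Nominal axis of the drum, 50 mm below the crest point, parallel to the case's y; grip band radius 50 mm. The drum sits on a spring that yields from about 2 N on, gives 3 N per mm and bottoms after 3 mm; beyond that it is rigid. Turning takes 4 N at the rim; it stays where left. Shut fingers pressed on the crest with 7 to 10 N and moved along case x roll it without slip.

How it is judged:
On the way, in this order (a step that is already met when the one before it is completed fails the run):
1. the guard is slid off the drum (at least 55 mm) (value of joint guard above 0.055 m), for 0.1 s.
2. the 4 stands whole in the window (within 0.13 rad of centre) with the drum let go (value of joint drum between 2.383 and 2.643 rad and contact force between anything else and drum below 0.3 N), for 0.3 s.
At the end, for the whole second after the job is handed in: The guard is shut to within 6 mm and the drum rests with the 4 within 0.13 rad of the middle of the window (value of joint guard below 0.006 m and value of joint drum between 2.383 and 2.643 rad and velocity of joint drum between -0.05 and 0.05 rad/s); the robot touches nothing.
It fails at once if the drum is pressed with more than 20 N (contact force between anything else and drum above 20 N).
It fails at once if the tape roll, screwdriver or multimeter is moved more than 30 mm (distance of any of tape, driver, meter from where it was at the start of the episode above 0.03 m).
It also fails if it takes over 72 s, if anything falls off the work surface, if the arm or the gripper's body presses on something with over 40 N, if the wrist force passes 120 N, or if a joint passes its speed limit or range.

## Working session

There is one attempt and no reset: what is moved stays moved. The work goes in short steps, Python scripts to look and compute and a tool call to move; the robot and the scene stay as the last step left them, time stands still between calls to the robot, and variables do not carry over. Pictures are saved under pics/ and viewed, and the job is handed in when it is done.

Besides the shell and the picture viewer there is one more tool, called after "Call:" as a command line: name --argument value ..., lists and objects as JSON in quotes. arm_command: Moves the arm, as the interface text tells. Its arguments: {"type":"object","properties":{"moves":{"type":"array"},"squeeze":{"type":"number"}},"required":["moves"]}

```bash
mkdir -p pics; ls; python3 - <<'E'
from plant import *
import cv2,numpy as np
s=read_state(); print({k:np.round(v,3).tolist() for k,v in s.items()})
for n in ("scene","top"):
    c=calibration(n); print(n,np.round(c["K"],1).tolist(),np.round(c["R"],3).tolist(),np.round(c["t"],3).tolist())
    cv2.imwrite(f"pics/{n}0.png",snapshot(n))
E
```

```text
pics
{'time_s': 0.0, 'joints': [-1.21, 0.592, 0.048, 1.61, -0.033, 0.943, -0.034], 'joint_vel': [0.001, 0.0, 0.001, -0.001, 0.001, 0.0, -0.002], 'joint_torque': [-0.0, -54.869, 1.546, -19.812, 0.009, 0.009, -0.0], 'tcp_pos': [0.317, 0.651, 0.252], 'orientation': [0.848, 0.53, -0.001, 0.001], 'force': [-0.576, 0.316, 0.309], 'ft_torque': [-0.062, 0.02, -0.023], 'opening': 0.085}
scene [[426.8, 0.0, 280.8], [0.0, 426.8, 213.9], [0.0, 0.0, 1.0]] [[0.057, 0.998, -0.001], [0.8, -0.047, -0.598], [-0.597, 0.034, -0.802]] [-0.086, -0.393, 1.257]
top [[528.2, 0.0, 287.6], [0.0, 528.2, 211.1], [0.0, 0.0, 1.0]] [[0.023, -1.0, 0.002], [-0.988, -0.023, -0.151], [0.151, 0.002, -0.988]] [0.061, 0.593, 1.251]
```

View pics/scene0.png

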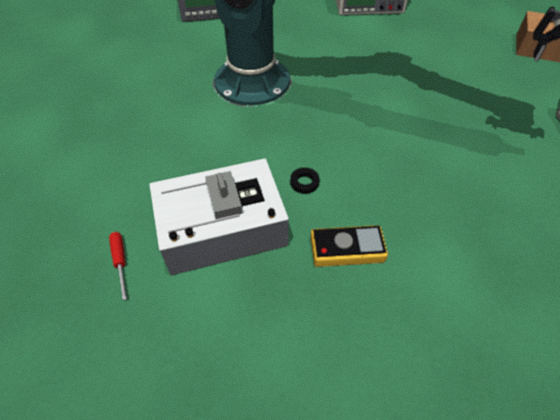

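View pics/top0.png

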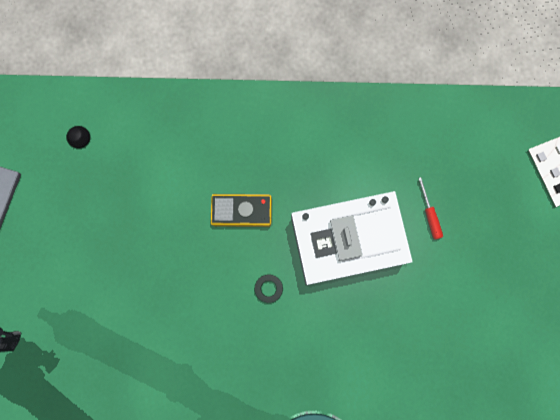

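The top view shows the white lid (cols 293-411, rows 192-285), with the guard at about (347,240), the window at about (322,242), and the binding posts along the upper edge. Next I'll fit the case pose.

```bash
cat > h.py <<'E'
from plant import *
import cv2,numpy as np
from scipy.spatial.transform import Rotation as Rn
def ray(n,px,z,c=None):
    c=c or calibration(n);K,R,t=[np.array(c[k]) for k in "KRt"]
    px=np.atleast_2d(px).astype(float)
    d=np.c_[px,np.ones(len(px))]@np.linalg.inv(K).T@R
    o=-R.T@t
    return o+d*((z-o[2])/d[:,2])[:,None]
def proj(n,X,c=None):
    c=c or calibration(n);K,R,t=[np.array(c[k]) for k in "KRt"]
    p=(np.atleast_2d(X)@R.T+t)@K.T
    return p[:,:2]/p[:,2:]
E
python3 - <<'E'
from h import *
for n in("top","scene"):
    im=cv2.imread(f"pics/{n}0.png")
    hsv=cv2.cvtColor(im,cv2.COLOR_BGR2HSV)
    m=((hsv[...,2]>190)&(hsv[...,1]<40)).astype(np.uint8)
    if n=="top": m[:180]=0; m[300:]=0; m[:,440:]=0; m[:,:280]=0
    else: m[:150]=0;m[280:]=0;m[:,:140]=0;m[:,300:]=0
    m=cv2.morphologyEx(m,cv2.MORPH_CLOSE,np.ones((3,3)))
    cs,_=cv2.findContours(m,0,2); h=cv2.convexHull(np.vstack(cs).astype(np.int32))
    W=ray(n,h[:,0,:],0.1)[:,:2]
    r=cv2.minAreaRect(W.astype(np.float32)); print(n,r,[np.round(p,4).tolist() for p in cv2.boxPoints(r)])
im=cv2.imread("pics/top0.png")[180:300,280:425]
cv2.imwrite("pics/topz.png",cv2.resize(im,None,fx=5,fy=5,interpolation=cv2.INTER_CUBIC))
E
```

```text
top ((0.5352917313575745, -0.10817290842533112), (0.18028847873210907, 0.3246356248855591), 15.604959487915039) [[0.4047999978065491, 0.023900000378489494], [0.4921000003814697, -0.2888000011444092], [0.6657999753952026, -0.2402999997138977], [0.5784000158309937, 0.07240000367164612]]
scene ((0.5261737108230591, -0.0742303878068924), (0.1708027869462967, 0.2509375810623169), 13.270756721496582) [[0.41429999470710754, 0.028300000354647636], [0.47189998626708984, -0.2160000056028366], [0.6381000280380249, -0.17669999599456787], [0.5805000066757202, 0.06750000268220901]]
```

View pics/topz.png

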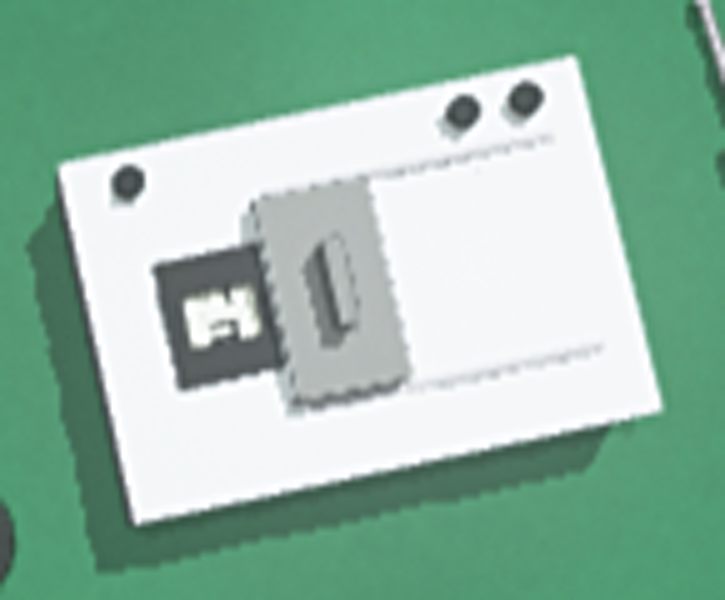

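The scene fit gives a 171x251 mm lid, which matches. The top mask picked up the screwdriver shaft, so I'll redo it with the largest contour only.

```bash
python3 - <<'E'
from h import *
im=cv2.imread("pics/top0.png")
hsv=cv2.cvtColor(im,cv2.COLOR_BGR2HSV)
m=((hsv[...,2]>190)&(hsv[...,1]<40)).astype(np.uint8); m[:180]=0; m[300:]=0; m[:,440:]=0; m[:,:280]=0
cs,_=cv2.findContours(m,0,2);h=cv2.convexHull(max(cs,key=cv2.contourArea))
r=cv2.minAreaRect(ray("top",h[:,0,:],0.1)[:,:2].astype(np.float32)); print(r)
c=np.array([.5262,-.0742]);c=(c+np.array(r[0]))/2;
a=np.deg2rad((13.27+r[2])/2); print(c,a)
R=np.array([[np.cos(a),-np.sin(a)],[np.sin(a),np.cos(a)]])
f=lambda x,y,z:np.r_[c+R@[x,y],z]
P=[f(0,65,.108),f(0,15,.159)]
for x,y in((69,-95),(69,-65),(69,95)):P.append(f(x/1e3,y/1e3,.118))
P[0]=f(0,.065,.108);P[1]=f(0,.015,.159); print(np.round(P,4))
print((proj("top",P)-[280,180])*5, proj("scene",P))
for p in ([0,0],):pass
print("tape",ray("top",[[268,289]],.019),"driver",ray("top",[[432,215],[420,180],[437,236]],.01),"meter",ray("top",[[241,211]],.034))
E
```

```text
((0.526021420955658, -0.0749616026878357), (0.17098328471183777, 0.25015226006507874), 13.27198600769043)
[ 0.52611071 -0.0745808 ] 0.23162252292623148
[[ 0.5112 -0.0113  0.108 ]
 [ 0.5227 -0.06    0.159 ]
 [ 0.6151 -0.1512  0.118 ]
 [ 0.6082 -0.122   0.118 ]
 [ 0.5715  0.0337  0.118 ]]
[[220.19693351 311.01786828]
 [338.11283753 277.04252596]
 [525.4358574   92.94819721]
 [462.62278042 106.12874808]
 [125.89668777 176.786573  ]] [[247.28850564 190.46062145]
 [220.1552805  179.08371329]
 [171.90746545 233.43533451]
 [188.03467023 229.62388535]
 [270.67519789 210.0929019 ]]
tape [[0.40163804 0.11834141 0.019     ]] driver [[ 0.5954315  -0.28917964  0.01      ]
 [ 0.68480993 -0.26031665  0.01      ]
 [ 0.54254002 -0.30070861  0.01      ]] meter [[0.59094997 0.19001703 0.034     ]]
```

Both views agree on the case centre (0.526,-0.0746) and a yaw of 13.27°. The predicted post pixels land on the posts and the sizes match. Next is a helper that prints the tool-axis moves needed.

```bash
cat >> h.py <<'E'
C=np.array([.5261,-.0746]);A=.2316
RC=np.array([[np.cos(A),-np.sin(A)],[np.sin(A),np.cos(A)]])
def case2w(x,y,z): return np.r_[C+RC@[x/1e3,y/1e3],z/1e3]
def st():
    s=read_state(); p=np.array(s["tcp_pos"]);R=Rn.from_quat(s["orientation"]).as_matrix()
    pc=np.r_[RC.T@(p[:2]-C),p[2]]*1e3
    f=np.array(s["force"]);fc=np.r_[RC.T@f[:2],f[2]]
    print("t",round(s["time_s"],2),"case mm",pc.round(1),"F case",fc.round(1),"open",round(s["opening"]*1e3,1))
    return s,p,R
def togo(x,y,z,yaw=np.pi/2+A):
    s,p,R=st(); d=R.T@(case2w(x,y,z)-p)
    Rt=np.c_[[np.cos(yaw),np.sin(yaw),0],[np.sin(yaw),-np.cos(yaw),0],[0,0,-1]]
    w=Rn.from_matrix(R.T@Rt).as_rotvec()
    print("shift units",(d/.05).round(3),"turn units",(w/.15).round(3))
E
python3 -c "
from h import *
togo(0,48,250)"
```

```text
t 0.1 case mm [-36.5 754.1 252.2] F case [-0.2  0.3 -0.1] open 85.5
shift units [-10.471   9.504   0.067] turn units [-4.000e-03  1.400e-02 -4.569e+00]
```

Call:
arm_command --moves '[{"dx": -0.7, "dy": 0.63, "fingers": 0}, {"dx": -0.7, "dy": 0.63, "fingers": 0}, {"dx": -0.7, "dy": 0.63, "fingers": 0}, {"dx": -0.7, "dy": 0.63, "fingers": 0}, {"dx": -0.7, "dy": 0.63, "fingers": 0}, {"dx": -0.7, "dy": 0.63, "fingers": 0}, {"dx": -0.7, "dy": 0.63, "fingers": 0}, {"dx": -0.7, "dy": 0.63, "fingers": 0}, {"dx": -0.7, "dy": 0.63, "fingers": 0}, {"dx": -0.7, "dy": 0.63, "fingers": 0}]' --squeeze 30

```text
validation failed for argument at $.mo...
```

```bash
python3 -c "
from h import *
togo(0,48,250)"
```

```text
t 0.1 case mm [-36.5 754.1 252.2] F case [-0.2  0.3 -0.1] open 85.5
shift units [-10.471   9.504   0.067] turn units [-4.000e-03  1.400e-02 -4.569e+00]
```

Call:
arm_command --moves '[{"fingers": 0, "dx": -0.7, "dy": 0.63, "dz": 0, "ax": 0, "ay": 0, "az": 0}]' --squeeze 30

```text
time_s: 0.2
tcp_pos: [0.3256, 0.6121, 0.2516]
orientation: [0.846, 0.534, -0.0, -0.003]
force: [-0.5, -0.2, -0.4]
opening: 0.0732
```

Call:
arm_command --moves '[{"fingers": 0, "dx": -0.7, "dy": 0.63, "dz": 0, "ax": 0, "ay": 0, "az": 0}, {"fingers": 0, "dx": -0.7, "dy": 0.63, "dz": 0, "ax": 0, "ay": 0, "az": 0}, {"fingers": 0, "dx": -0.7, "dy": 0.63, "dz": 0, "ax": 0, "ay": 0, "az": 0}, {"fingers": 0, "dx": -0.7, "dy": 0.63, "dz": 0, "ax": 0, "ay": 0, "az": 0}, {"fingers": 0, "dx": -0.7, "dy": 0.63, "dz": 0, "ax": 0, "ay": 0, "az": 0}, {"fingers": 0, "dx": -0.7, "dy": 0.63, "dz": 0, "ax": 0, "ay": 0, "az": 0}, {"fingers": 0, "dx": -0.7, "dy": 0.63, "dz": 0, "ax": 0, "ay": 0, "az": 0}, {"fingers": 0, "dx": -0.7, "dy": 0.63, "dz": 0, "ax": 0, "ay": 0, "az": 0}, {"fingers": 0, "dx": -0.7, "dy": 0.63, "dz": 0, "ax": 0, "ay": 0, "az": 0}, {"fingers": 0, "dx": -0.7, "dy": 0.63, "dz": 0, "ax": 0, "ay": 0, "az": 0}]'

```text
time_s: 1.2
tcp_pos: [0.461, 0.1436, 0.2466]
orientation: [0.843, 0.537, -0.003, -0.002]
force: [0.9, 0.8, 0.5]
opening: -0.0002
```

```bash
python3 -c "
from h import *
togo(0,48,250)"
```

```text
t 1.2 case mm [-13.3 227.3 246.6] F case [1.1 0.6 0.5] open -0.2
shift units [-2.65   2.43  -0.075] turn units [-4.300e-02  4.000e-03 -4.454e+00]
```

Call:
arm_command --moves '[{"fingers": 0, "dx": -0.65, "dy": 0.6, "dz": 0, "ax": 0, "ay": 0, "az": 0}, {"fingers": 0, "dx": -0.65, "dy": 0.6, "dz": 0, "ax": 0, "ay": 0, "az": 0}, {"fingers": 0, "dx": -0.65, "dy": 0.6, "dz": 0, "ax": 0, "ay": 0, "az": 0}, {"fingers": 0, "dx": -0.4, "dy": 0.4, "dz": 0, "ax": 0, "ay": 0, "az": 0}, {"fingers": 0, "dx": 0, "dy": 0, "dz": 0, "ax": 0, "ay": 0, "az": -0.95}, {"fingers": 0, "dx": 0, "dy": 0, "dz": 0, "ax": 0, "ay": 0, "az": -0.95}, {"fingers": 0, "dx": 0, "dy": 0, "dz": 0, "ax": 0, "ay": 0, "az": -0.95}, {"fingers": 0, "dx": 0, "dy": 0, "dz": 0, "ax": 0, "ay": 0, "az": -0.95}, {"fingers": 0, "dx": 0, "dy": 0, "dz": 0, "ax": 0, "ay": 0, "az": -0.8}]'

```text
time_s: 2.1
tcp_pos: [0.511, -0.0282, 0.2446]
orientation: [0.609, 0.793, -0.005, -0.002]
force: [-0.9, 0.4, -0.3]
opening: 0.0001
```

```bash
python3 -c "
from h import *
togo(0,48,163)
cv2.imwrite('pics/w1.png',snapshot('wrist'))"
```

```text
t 2.1 case mm [ -4.1  48.7 244.6] F case [-0.8  0.6 -0.3] open 0.1
shift units [-0.011  0.098  1.632] turn units [-0.068  0.018  0.202]
```

View pics/w1.png

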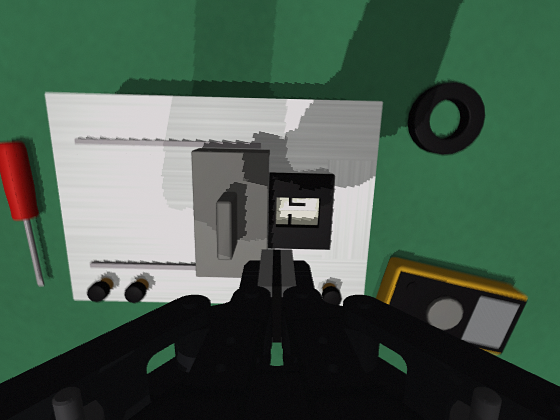

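```bash
python3 -c "
from h import *
im=cv2.imread('pics/w1.png')[165:255,260:345]
cv2.imwrite('pics/w1z.png',cv2.rotate(cv2.resize(im,None,fx=6,fy=6,interpolation=cv2.INTER_CUBIC),cv2.ROTATE_180))"
```

```text
(no output)
```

View pics/w1z.png

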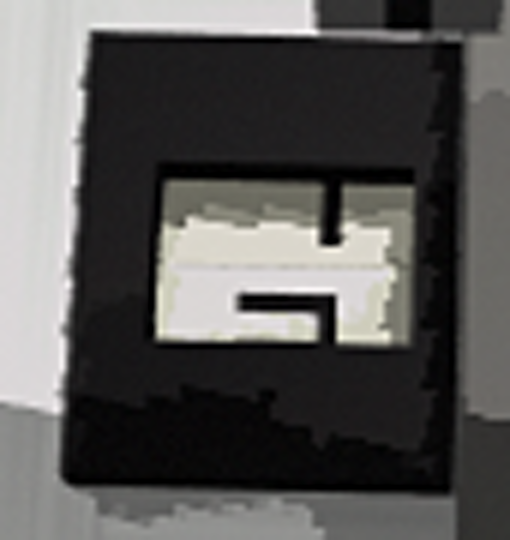

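The window shows the foot of a 1 above and the head of a 2 below, so the drum is near 0.94 rad. It needs roughly +1.57 rad, which is about 79 mm toward +x. Next I'll lower beside the tab.

Call:
arm_command --moves '[{"fingers": 0, "dx": 0, "dy": 0.1, "dz": 0.5, "ax": -0.07, "ay": 0, "az": 0.2}, {"fingers": 0, "dx": 0, "dy": 0, "dz": 0.5, "ax": 0, "ay": 0, "az": 0}, {"fingers": 0, "dx": 0, "dy": 0, "dz": 0.4, "ax": 0, "ay": 0, "az": 0}, {"fingers": 0, "dx": 0, "dy": 0, "dz": 0.2, "ax": 0, "ay": 0, "az": 0}, {"fingers": 0, "dx": 0, "dy": 0, "dz": 0, "ax": 0, "ay": 0, "az": 0}]'

```text
time_s: 2.65
tcp_pos: [0.5166, -0.0274, 0.1625]
orientation: [0.624, 0.781, 0.0, 0.002]
force: [0.2, 0.7, 0.4]
opening: 0.0003
```

```bash
python3 -c "
from h import *
togo(0,48,163)"
```

```text
t 2.65 case mm [  1.5  48.1 162.5] F case [0.3 0.7 0.4] open 0.3
shift units [-0.003 -0.031 -0.01 ] turn units [ 0.02   0.019 -0.055]
```

Call:
arm_command --moves '[{"fingers": 0, "dx": -0.2, "dy": 0, "dz": 0, "ax": 0, "ay": 0, "az": 0}, {"fingers": 0, "dx": -0.2, "dy": 0, "dz": 0, "ax": 0, "ay": 0, "az": 0}, {"fingers": 0, "dx": -0.2, "dy": 0, "dz": 0, "ax": 0, "ay": 0, "az": 0}]'

```text
time_s: 2.95
tcp_pos: [0.5236, -0.0561, 0.1637]
orientation: [0.623, 0.782, 0.001, 0.002]
force: [-1.3, 2.7, -1.7]
opening: 0.0001
```

```bash
python3 -c "
from h import *
togo(0,-35,163)"
```

```text
t 2.95 case mm [  1.8  18.6 163.7] F case [-0.6  3.  -1.7] open 0.1
shift units [-1.072 -0.03   0.016] turn units [ 0.023  0.008 -0.041]
```

Contact shows +3 N in case y, so the guard is sliding.

Call:
arm_command --moves '[{"fingers": 0, "dx": -0.25, "dy": 0, "dz": 0, "ax": 0, "ay": 0, "az": 0}, {"fingers": 0, "dx": -0.25, "dy": 0, "dz": 0, "ax": 0, "ay": 0, "az": 0}, {"fingers": 0, "dx": -0.25, "dy": 0, "dz": 0, "ax": 0, "ay": 0, "az": 0}, {"fingers": 0, "dx": -0.15, "dy": 0, "dz": 0, "ax": 0, "ay": 0, "az": 0}]'

```text
time_s: 3.35
tcp_pos: [0.5348, -0.1044, 0.165]
orientation: [0.624, 0.781, 0.002, 0.002]
force: [0.6, 2.3, -1.2]
opening: -0.0004
```

```bash
python3 -c "
from h import *
togo(0,-35,163)
cv2.imwrite('pics/w2.png',snapshot('wrist'))"
```

```text
t 3.35 case mm [  1.7 -31.  165. ] F case [ 1.1  2.1 -1.2] open -0.4
shift units [-0.08  -0.033  0.039] turn units [ 0.037  0.007 -0.055]
```

View pics/w2.png

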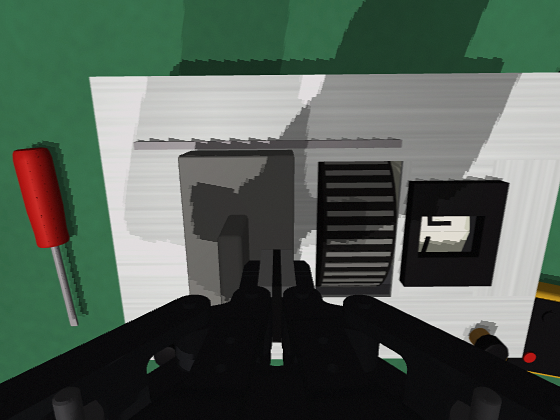

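The band is fully exposed at cols 317-403, and the guard is near its stop. I'll nudge it to the stop.

Call:
arm_command --moves '[{"fingers": 0, "dx": -0.1, "dy": 0, "dz": 0, "ax": 0, "ay": 0, "az": 0}, {"fingers": 0, "dx": -0.06, "dy": 0, "dz": 0, "ax": 0, "ay": 0, "az": 0}]'

```text
time_s: 3.6
tcp_pos: [0.5358, -0.1083, 0.1651]
orientation: [0.624, 0.781, 0.003, -0.002]
force: [-3.7, 10.4, 3.4]
opening: -0.0
```

```bash
python3 -c "
from h import *
togo(0,-35,163)"
```

```text
t 3.6 case mm [  1.7 -35.  165.1] F case [-1.2 10.9  3.4] open -0.0
shift units [-0.001 -0.034  0.041] turn units [ 0.023 -0.046 -0.058]
```

The guard is at its stop (10.9 N, tcp y=-35), so the finger half-width is about 13 mm. I'll back off and move above the crest.

Call:
arm_command --moves '[{"fingers": 0, "dx": 0.3, "dy": 0.1, "dz": 0, "ax": 0.02, "ay": -0.05, "az": -0.06}, {"fingers": 0, "dx": 0.4, "dy": 0.1, "dz": 0, "ax": 0, "ay": 0, "az": 0}, {"fingers": 0, "dx": 0.3, "dy": 0.08, "dz": 0, "ax": 0, "ay": 0, "az": 0}, {"fingers": 0, "dx": 0, "dy": 0, "dz": 0.2, "ax": 0, "ay": 0, "az": 0}, {"fingers": 0, "dx": 0, "dy": 0, "dz": 0, "ax": 0, "ay": 0, "az": 0}]'

```text
time_s: 4.1
tcp_pos: [0.5401, -0.0573, 0.1557]
orientation: [0.621, 0.784, 0.0, 0.003]
force: [0.6, 1.2, 0.3]
opening: 0.0001
```

```bash
python3 -c "
from h import *
togo(-14,15,148)"
```

```text
t 4.1 case mm [ 17.6  13.6 155.7] F case [0.9 1.  0.3] open 0.1
shift units [ 0.029 -0.633  0.152] turn units [0.027 0.03  0.003]
```

Call:
arm_command --moves '[{"fingers": 0, "dx": 0.02, "dy": -0.35, "dz": 0, "ax": 0, "ay": 0, "az": 0}, {"fingers": 0, "dx": 0, "dy": -0.25, "dz": 0, "ax": 0, "ay": 0, "az": 0}, {"fingers": 0, "dx": 0, "dy": 0, "dz": 0.1, "ax": 0, "ay": 0, "az": 0}, {"fingers": 0, "dx": 0, "dy": 0, "dz": 0, "ax": 0, "ay": 0, "az": 0}]'

```text
time_s: 4.5
tcp_pos: [0.5103, -0.0674, 0.1495]
orientation: [0.622, 0.783, -0.001, 0.004]
force: [0.6, 1.1, 0.6]
opening: 0.0003
```

```bash
python3 -c "
from h import *
togo(-14,15,143)"
```

```text
t 4.5 case mm [-13.7  10.6 149.5] F case [0.8 0.9 0.6] open 0.3
shift units [ 0.089 -0.006  0.13 ] turn units [ 0.028  0.047 -0.026]
```

Call:
arm_command --moves '[{"fingers": 0, "dx": 0.06, "dy": 0, "dz": 0.03, "ax": 0.02, "ay": 0.04, "az": 0}, {"fingers": 0, "dx": 0.03, "dy": 0, "dz": 0.03, "ax": 0, "ay": 0, "az": 0}, {"fingers": 0, "dx": 0, "dy": 0, "dz": 0.02, "ax": 0, "ay": 0, "az": 0}, {"fingers": 0, "dx": 0, "dy": 0, "dz": 0.02, "ax": 0, "ay": 0, "az": 0}]'

```text
time_s: 4.9
tcp_pos: [0.5115, -0.0631, 0.1442]
orientation: [0.622, 0.783, 0.001, 0.002]
force: [0.8, -0.1, -0.0]
opening: 0.0
```

Call:
arm_command --moves '[{"fingers": 0, "dx": 0, "dy": 0, "dz": 0.02, "ax": 0, "ay": 0, "az": 0}, {"fingers": 0, "dx": 0, "dy": 0, "dz": 0.02, "ax": 0, "ay": 0, "az": 0}]'

```text
time_s: 5.1
tcp_pos: [0.512, -0.0628, 0.1421]
orientation: [0.622, 0.783, 0.001, 0.002]
force: [0.2, 0.4, 0.2]
opening: 0.0003
```

Call:
arm_command --moves '[{"fingers": 0, "dx": 0, "dy": 0, "dz": 0.02, "ax": 0, "ay": 0, "az": 0}, {"fingers": 0, "dx": 0, "dy": 0, "dz": 0.02, "ax": 0, "ay": 0, "az": 0}]'

```text
time_s: 5.3
tcp_pos: [0.5121, -0.0628, 0.1399]
orientation: [0.622, 0.783, 0.001, 0.002]
force: [0.1, -1.2, -0.2]
opening: 0.0001
```

Call:
arm_command --moves '[{"fingers": 0, "dx": 0, "dy": 0, "dz": 0.02, "ax": 0, "ay": 0, "az": 0}, {"fingers": 0, "dx": 0, "dy": 0, "dz": 0.02, "ax": 0, "ay": 0, "az": 0}]'

```text
time_s: 5.5
tcp_pos: [0.5121, -0.0628, 0.1378]
orientation: [0.622, 0.783, 0.001, 0.002]
force: [0.5, -0.1, -0.3]
opening: 0.0003
```

Call:
arm_command --moves '[{"fingers": 0, "dx": 0, "dy": 0, "dz": 0.02, "ax": 0, "ay": 0, "az": 0}]'

```text
time_s: 5.6
tcp_pos: [0.5122, -0.0628, 0.1367]
orientation: [0.622, 0.783, 0.001, 0.002]
force: [0.2, -0.7, -0.3]
opening: 0.0
```

Call:
arm_command --moves '[{"fingers": 0, "dx": 0, "dy": 0, "dz": 0.02, "ax": 0, "ay": 0, "az": 0}]'

```text
time_s: 5.7
tcp_pos: [0.5121, -0.0628, 0.1356]
orientation: [0.622, 0.783, 0.001, 0.002]
force: [0.7, -0.2, 0.7]
opening: -0.0001
```

Call:
arm_command --moves '[{"fingers": 0, "dx": 0, "dy": 0, "dz": 0.02, "ax": 0, "ay": 0, "az": 0}]'

```text
time_s: 5.8
tcp_pos: [0.5121, -0.0628, 0.1345]
orientation: [0.622, 0.783, 0.001, 0.002]
force: [0.1, -0.5, -0.5]
opening: 0.0001
```

Call:
arm_command --moves '[{"fingers": 0, "dx": 0, "dy": 0, "dz": 0.02, "ax": 0, "ay": 0, "az": 0}]'

```text
time_s: 5.9
tcp_pos: [0.5121, -0.0628, 0.1334]
orientation: [0.622, 0.783, 0.001, 0.002]
force: [-1.1, -0.6, 0.0]
opening: -0.0002
```

Call:
arm_command --moves '[{"fingers": 0, "dx": 0, "dy": 0, "dz": 0.02, "ax": 0, "ay": 0, "az": 0}]'

```text
time_s: 6.0
tcp_pos: [0.5121, -0.0628, 0.1323]
orientation: [0.622, 0.783, 0.001, 0.002]
force: [-0.3, 0.0, -0.5]
opening: -0.0001
```

Call:
arm_command --moves '[{"fingers": 0, "dx": 0, "dy": 0, "dz": 0.02, "ax": 0, "ay": 0, "az": 0}]'

```text
time_s: 6.1
tcp_pos: [0.5122, -0.0628, 0.1313]
orientation: [0.622, 0.783, 0.001, 0.002]
force: [0.3, 0.2, -0.1]
opening: -0.0001
```

Call:
arm_command --moves '[{"fingers": 0, "dx": 0, "dy": 0, "dz": 0.02, "ax": 0, "ay": 0, "az": 0}]'

```text
time_s: 6.2
tcp_pos: [0.5122, -0.0628, 0.1302]
orientation: [0.622, 0.783, 0.001, 0.002]
force: [0.3, 0.2, 0.4]
opening: 0.0002
```

Call:
arm_command --moves '[{"fingers": 0, "dx": 0, "dy": 0, "dz": 0.02, "ax": 0, "ay": 0, "az": 0}]'

```text
time_s: 6.3
tcp_pos: [0.5122, -0.0628, 0.1291]
orientation: [0.622, 0.783, 0.001, 0.002]
force: [-0.2, 0.2, 2.1]
opening: -0.0001
```

Call:
arm_command --moves '[{"fingers": 0, "dx": 0, "dy": 0, "dz": 0.02, "ax": 0, "ay": 0, "az": 0}]'

```text
time_s: 6.4
tcp_pos: [0.5122, -0.0628, 0.1282]
orientation: [0.622, 0.783, 0.001, 0.002]
force: [-0.9, 1.1, 4.1]
opening: 0.0001
```

Contact is at tcp z≈0.129 (tip about 107 mm, crest about 7 mm below nominal), and the force is rising at about 3 N/mm. I'll press to about 8 N.

Call:
arm_command --moves '[{"fingers": 0, "dx": 0, "dy": 0, "dz": 0.02, "ax": 0, "ay": 0, "az": 0}]'

```text
time_s: 6.5
tcp_pos: [0.5122, -0.0628, 0.1275]
orientation: [0.622, 0.783, 0.001, 0.002]
force: [-1.8, 1.1, 6.1]
opening: 0.0003
```

Call:
arm_command --moves '[{"fingers": 0, "dx": 0, "dy": 0, "dz": 0.006, "ax": 0, "ay": 0, "az": 0}]'

```text
time_s: 6.6
tcp_pos: [0.5122, -0.0628, 0.1275]
orientation: [0.622, 0.783, 0.001, 0.002]
force: [-0.8, 0.3, 6.5]
opening: 0.0003
```

Call:
arm_command --moves '[{"fingers": 0, "dx": 0, "dy": 0, "dz": 0.016, "ax": 0, "ay": 0, "az": 0}, {"fingers": 0, "dx": 0, "dy": 0.06, "dz": 0.008, "ax": 0, "ay": 0, "az": 0}]'

```text
time_s: 6.8
tcp_pos: [0.5132, -0.0624, 0.127]
orientation: [0.622, 0.783, -0.0, 0.0]
force: [-4.5, -1.4, 7.5]
opening: -0.0003
```

Call:
arm_command --moves '[{"fingers": 0, "dx": 0, "dy": 0.06, "dz": 0.008, "ax": 0, "ay": 0, "az": 0}, {"fingers": 0, "dx": 0, "dy": 0.06, "dz": 0.008, "ax": 0, "ay": 0, "az": 0}]'

```text
time_s: 7.0
tcp_pos: [0.5144, -0.0622, 0.1266]
orientation: [0.623, 0.782, -0.004, -0.003]
force: [-5.4, -0.2, 8.9]
opening: 0.0004
```

```bash
python3 -c "
from h import *
togo(14,15,127)
cv2.imwrite('pics/w3.png',snapshot('wrist'))
"
```

```text
t 7.0 case mm [ -8.6  14.8 126.6] F case [-5.3  1.   8.9] open 0.4
shift units [ 0.007  0.451 -0.012] turn units [-0.065 -0.003 -0.038]
```

View pics/w3.png

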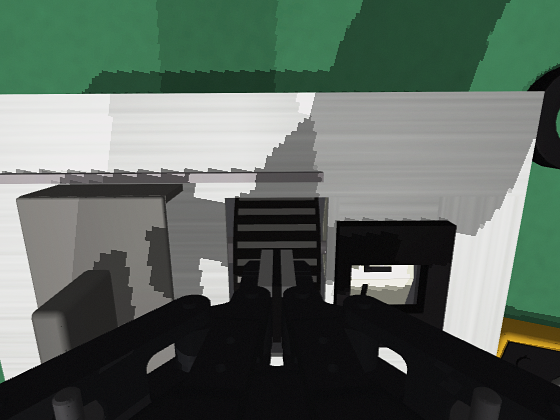

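It's rolling: Fz is 8.9 N and the drag is 5 N. The rows lag under load, so I'll use bigger dy steps with slightly less dz.

Call:
arm_command --moves '[{"fingers": 0, "dx": 0, "dy": 0.1, "dz": 0.004, "ax": -0.03, "ay": 0, "az": 0}, {"fingers": 0, "dx": 0, "dy": 0.1, "dz": 0.004, "ax": -0.03, "ay": 0, "az": 0}]'

```text
time_s: 7.25
tcp_pos: [0.5197, -0.061, 0.1267]
orientation: [0.623, 0.782, -0.004, -0.004]
force: [-4.2, -1.1, 9.0]
opening: -0.0001
```

```bash
python3 -c "
from h import *
togo(14,15,127)"
```

```text
t 7.25 case mm [ -3.1  14.7 126.7] F case [-4.3 -0.1  9. ] open -0.1
shift units [ 0.008  0.343 -0.009] turn units [-0.069 -0.011 -0.046]
```

Call:
arm_command --moves '[{"fingers": 0, "dx": 0, "dy": 0.12, "dz": 0.003, "ax": -0.05, "ay": 0, "az": 0}, {"fingers": 0, "dx": 0, "dy": 0.12, "dz": 0.003, "ax": -0.05, "ay": 0, "az": 0}, {"fingers": 0, "dx": 0, "dy": 0.12, "dz": 0.004, "ax": -0.05, "ay": 0, "az": 0}]'

```text
time_s: 7.55
tcp_pos: [0.5305, -0.0585, 0.1269]
orientation: [0.624, 0.781, 0.0, -0.002]
force: [-4.7, -1.5, 8.4]
opening: -0.0001
```

```bash
python3 -c "
from h import *
togo(14,15,127)"
```

```text
t 7.55 case mm [  8.   14.6 126.9] F case [-4.9 -0.3  8.4] open -0.1
shift units [ 0.009  0.12  -0.002] turn units [-0.013 -0.023 -0.059]
```

Call:
arm_command --moves '[{"fingers": 0, "dx": 0, "dy": 0.12, "dz": 0.004, "ax": -0.02, "ay": 0, "az": 0}, {"fingers": 0, "dx": 0, "dy": 0.12, "dz": 0.004, "ax": -0.02, "ay": 0, "az": 0}]'

```text
time_s: 7.75
tcp_pos: [0.538, -0.0568, 0.1269]
orientation: [0.625, 0.781, -0.0, -0.003]
force: [-3.6, -1.0, 5.3]
opening: -0.0001
```

```bash
python3 -c "
from h import *
togo(14,15,127)"
```

```text
t 7.75 case mm [ 15.6  14.6 126.9] F case [-3.7 -0.1  5.3] open -0.1
shift units [ 0.008 -0.033 -0.002] turn units [-0.033 -0.031 -0.066]
```

Call:
arm_command --moves '[{"fingers": 0, "dx": 0, "dy": 0, "dz": -0.15, "ax": 0, "ay": 0, "az": 0}, {"fingers": 0, "dx": 0, "dy": -0.2, "dz": 0, "ax": -0.03, "ay": -0.03, "az": -0.06}, {"fingers": 0, "dx": 0, "dy": -0.25, "dz": 0, "ax": 0, "ay": 0, "az": 0}, {"fingers": 0, "dx": 0, "dy": -0.2, "dz": 0, "ax": 0, "ay": 0, "az": 0}, {"fingers": 0, "dx": 0, "dy": 0, "dz": 0, "ax": 0, "ay": 0, "az": 0}]'

```text
time_s: 8.25
tcp_pos: [0.5025, -0.065, 0.1346]
orientation: [0.621, 0.784, -0.0, -0.0]
force: [-0.3, -0.1, 0.3]
opening: -0.0001
```

```bash
python3 -c "
from h import *
togo(-15,15,130)
im=snapshot('wrist')
cv2.imwrite('pics/w4.png',im)
p=proj('wrist',case2w(0,65,108))[0].astype(int);print(p)
z=im[max(p[1]-50,0):p[1]+50,p[0]-60:p[0]+60]
cv2.imwrite('pics/w4z.png',cv2.rotate(cv2.resize(z,None,fx=5,fy=5,interpolation=cv2.INTER_CUBIC),cv2.ROTATE_180))
"
```

```text
t 8.25 case mm [-20.8  14.7 134.6] F case [-0.3 -0.   0.3] open -0.1
shift units [0.005 0.116 0.091] turn units [-0.006  0.002 -0.002]
[380 303]
```

View pics/w4z.png

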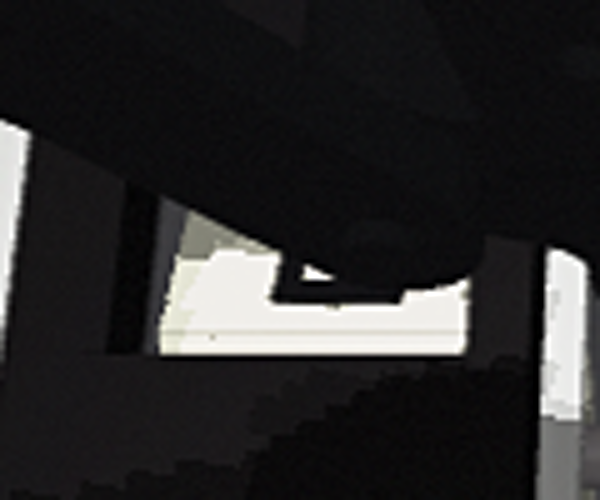

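The window now shows the foot of a 2, with the separator line below it, so the drum is at about 1.45. I'll do a second stroke of the same kind.

Call:
arm_command --moves '[{"fingers": 0, "dx": 0, "dy": 0.1, "dz": 0.04, "ax": 0, "ay": 0, "az": 0}, {"fingers": 0, "dx": 0, "dy": 0, "dz": 0.04, "ax": 0, "ay": 0, "az": 0}, {"fingers": 0, "dx": 0, "dy": 0, "dz": 0.02, "ax": 0, "ay": 0, "az": 0}, {"fingers": 0, "dx": 0, "dy": 0, "dz": 0.02, "ax": 0, "ay": 0, "az": 0}]'

```text
time_s: 8.7
tcp_pos: [0.5104, -0.0633, 0.1283]
orientation: [0.621, 0.784, 0.001, 0.001]
force: [-1.4, -0.2, 3.5]
opening: -0.0002
```

Call:
arm_command --moves '[{"fingers": 0, "dx": 0, "dy": 0, "dz": 0.02, "ax": 0, "ay": 0, "az": 0}, {"fingers": 0, "dx": 0, "dy": 0, "dz": 0.016, "ax": 0, "ay": 0, "az": 0}]'

```text
time_s: 8.9
tcp_pos: [0.5105, -0.0633, 0.1269]
orientation: [0.62, 0.784, 0.001, 0.001]
force: [-2.4, 0.2, 7.4]
opening: -0.0
```

Call:
arm_command --moves '[{"fingers": 0, "dx": 0, "dy": 0.1, "dz": 0.005, "ax": -0.03, "ay": 0, "az": 0}, {"fingers": 0, "dx": 0, "dy": 0.12, "dz": 0.005, "ax": -0.05, "ay": 0, "az": 0}, {"fingers": 0, "dx": 0, "dy": 0.12, "dz": 0.004, "ax": -0.05, "ay": 0, "az": 0}, {"fingers": 0, "dx": 0, "dy": 0.12, "dz": 0.004, "ax": -0.05, "ay": 0, "az": 0}]'

```text
time_s: 9.3
tcp_pos: [0.5243, -0.0601, 0.1268]
orientation: [0.621, 0.783, 0.005, 0.002]
force: [-4.8, -1.3, 10.1]
opening: 0.0002
```

```bash
python3 -c "
from h import *
togo(14,15,127)"
```

```text
t 9.3 case mm [  1.5  14.6 126.8] F case [-5.  -0.1 10.1] open 0.2
shift units [ 0.009  0.249 -0.002] turn units [ 0.068 -0.012 -0.013]
```

Call:
arm_command --moves '[{"fingers": 0, "dx": 0, "dy": 0.12, "dz": 0, "ax": 0, "ay": 0, "az": 0}, {"fingers": 0, "dx": 0, "dy": 0.12, "dz": 0.002, "ax": 0, "ay": 0, "az": 0}, {"fingers": 0, "dx": 0, "dy": 0.12, "dz": 0.004, "ax": 0, "ay": 0, "az": 0}]'

```text
time_s: 9.6
tcp_pos: [0.5352, -0.0576, 0.1271]
orientation: [0.622, 0.783, -0.001, -0.003]
force: [-3.5, -1.5, 7.4]
opening: 0.0001
```

```bash
python3 -c "
from h import *
togo(14,15,127)"
```

```text
t 9.6 case mm [ 12.8  14.5 127.1] F case [-3.8 -0.6  7.4] open 0.1
shift units [0.01  0.024 0.003] turn units [-0.03  -0.024 -0.026]
```

Now I'll lift well clear and take a measured look.

Call:
arm_command --moves '[{"fingers": 0, "dx": 0, "dy": 0, "dz": -0.2, "ax": 0, "ay": 0, "az": 0}, {"fingers": 0, "dx": 0, "dy": 0, "dz": -0.6, "ax": -0.03, "ay": -0.02, "az": -0.03}, {"fingers": 0, "dx": 0, "dy": -0.2, "dz": -0.6, "ax": 0, "ay": 0, "az": 0}, {"fingers": 0, "dx": 0, "dy": -0.3, "dz": -0.2, "ax": 0, "ay": 0, "az": 0}, {"fingers": 0, "dx": 0, "dy": 0, "dz": 0, "ax": 0, "ay": 0, "az": 0}]'

```text
time_s: 10.1
tcp_pos: [0.5118, -0.0632, 0.2106]
orientation: [0.62, 0.785, 0.001, 0.001]
force: [-0.1, -0.5, -0.7]
opening: 0.0002
```

```bash
cat > look.py <<'E'
from h import *
import sys
n=sys.argv[1]
s,p,R=st(); c=calibration('wrist'); im=snapshot('wrist')
q=[case2w(x,y,108) for x,y in((12,82),(12,48),(-12,48),(-12,82))]
P=proj('wrist',[case2w(x,y,108) for x,y in((20,88),(20,42),(-20,42),(-20,88))],c).astype(np.float32)
H=cv2.getPerspectiveTransform(P,np.float32([[0,0],[460,0],[460,400],[0,400]]))
cv2.imwrite(f'pics/{n}z.png',cv2.warpPerspective(im,H,(460,400)))
cv2.imwrite(f'pics/{n}.png',im)
E
python3 look.py w5
```

```text
t 10.1 case mm [-11.3  14.4 210.6] F case [-0.2 -0.5 -0.7] open 0.2
```

View pics/w5z.png

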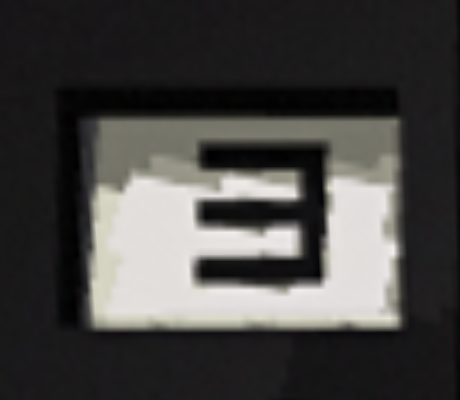

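The 3 stands nearly centred in the window. I'll quantify the offset using the ray at the number-band height.

```bash
cat > ctr.py <<'E'
from h import *
import sys
c=calibration('wrist');o=-np.array(c['R']).T@np.array(c['t'])
oc=np.r_[RC.T@(o[:2]-C),o[2]]*1e3;print("cam case mm",oc.round(1))
for r in map(float,sys.argv[1:]):
    X=20-r/10
    print(r,[(z,round(oc[0]+(X-oc[0])*(oc[2]-z)/(oc[2]-108),1)) for z in(98,101,104)])
E
python3 ctr.py 140 213 285; python3 -c "
from h import *
togo(-15,15,131)"
```

```text
cam case mm [-78.   14.5 331.3]
140.0 [(98, np.float64(9.8)), (101, np.float64(8.6)), (104, np.float64(7.5))]
213.0 [(98, np.float64(2.1)), (101, np.float64(1.1)), (104, np.float64(0.1))]
285.0 [(98, np.float64(-5.4)), (101, np.float64(-6.3)), (104, np.float64(-7.3))]
t 10.15 case mm [ -9.8  14.4 210.4] F case [-0.1 -1.1 -0. ] open -0.1
shift units [ 0.012 -0.11   1.587] turn units [0.027 0.    0.015]
```

The offset is about +1 mm, so the drum is at about 1.90. It needs about 30 mm more, so the last stroke runs from x=-15 to x=+14.

Call:
arm_command --moves '[{"fingers": 0, "dx": 0.01, "dy": -0.11, "dz": 0.5, "ax": 0.03, "ay": 0, "az": 0.01}, {"fingers": 0, "dx": 0, "dy": 0, "dz": 0.5, "ax": 0, "ay": 0, "az": 0}, {"fingers": 0, "dx": 0, "dy": 0, "dz": 0.35, "ax": 0, "ay": 0, "az": 0}, {"fingers": 0, "dx": 0, "dy": 0, "dz": 0.1, "ax": 0, "ay": 0, "az": 0}, {"fingers": 0, "dx": 0, "dy": 0, "dz": 0, "ax": 0, "ay": 0, "az": 0}]'

```text
time_s: 10.65
tcp_pos: [0.5127, -0.0622, 0.1345]
orientation: [0.62, 0.785, 0.002, 0.002]
force: [0.8, -0.6, -0.4]
opening: -0.0
```

```bash
python3 -c "
from h import *
togo(-15,15,129)"
```

```text
t 10.65 case mm [-10.2  15.1 134.5] F case [ 0.7 -0.8 -0.4] open -0.0
shift units [-0.002 -0.096  0.109] turn units [0.038 0.004 0.015]
```

Call:
arm_command --moves '[{"fingers": 0, "dx": 0, "dy": -0.1, "dz": 0.04, "ax": 0.03, "ay": 0, "az": 0.01}, {"fingers": 0, "dx": 0, "dy": 0, "dz": 0.04, "ax": 0, "ay": 0, "az": 0}, {"fingers": 0, "dx": 0, "dy": 0, "dz": 0.02, "ax": 0, "ay": 0, "az": 0}, {"fingers": 0, "dx": 0, "dy": 0, "dz": 0.02, "ax": 0, "ay": 0, "az": 0}]'

```text
time_s: 11.05
tcp_pos: [0.5093, -0.0633, 0.1295]
orientation: [0.62, 0.784, 0.001, 0.002]
force: [0.3, -0.0, -0.0]
opening: 0.0004
```

```bash
python3 -c "
from h import *
togo(-15,15,127)"
```

```text
t 11.05 case mm [-13.8  14.8 129.5] F case [ 0.3 -0.1 -0. ] open 0.4
shift units [ 0.004 -0.025  0.05 ] turn units [0.029 0.009 0.005]
```

Call:
arm_command --moves '[{"fingers": 0, "dx": 0, "dy": -0.03, "dz": 0.02, "ax": 0.02, "ay": 0, "az": 0}, {"fingers": 0, "dx": 0, "dy": 0, "dz": 0.02, "ax": 0, "ay": 0, "az": 0}, {"fingers": 0, "dx": 0, "dy": 0, "dz": 0.02, "ax": 0, "ay": 0, "az": 0}]'

```text
time_s: 11.35
tcp_pos: [0.5083, -0.0637, 0.1276]
orientation: [0.62, 0.784, 0.001, 0.002]
force: [-2.1, 0.7, 3.4]
opening: 0.0001
```

Call:
arm_command --moves '[{"fingers": 0, "dx": 0, "dy": 0, "dz": 0.02, "ax": 0, "ay": 0, "az": 0}]'

```text
time_s: 11.45
tcp_pos: [0.5083, -0.0637, 0.127]
orientation: [0.62, 0.784, 0.001, 0.002]
force: [-1.0, 1.0, 7.2]
opening: -0.0001
```

Call:
arm_command --moves '[{"fingers": 0, "dx": 0, "dy": 0.1, "dz": 0.005, "ax": -0.02, "ay": 0, "az": 0}, {"fingers": 0, "dx": 0, "dy": 0.12, "dz": 0.004, "ax": -0.03, "ay": 0, "az": 0}, {"fingers": 0, "dx": 0, "dy": 0.12, "dz": 0.003, "ax": -0.03, "ay": 0, "az": 0}, {"fingers": 0, "dx": 0, "dy": 0.12, "dz": 0.003, "ax": -0.03, "ay": 0, "az": 0}]'

```text
time_s: 11.85
tcp_pos: [0.5206, -0.0607, 0.1266]
orientation: [0.621, 0.783, -0.0, -0.001]
force: [-5.4, -1.3, 9.5]
opening: -0.0004
```

```bash
python3 -c "
from h import *
togo(14,15,127)"
```

```text
t 11.85 case mm [ -2.2  14.8 126.6] F case [-5.5 -0.   9.5] open -0.4
shift units [ 0.005  0.324 -0.008] turn units [-0.012 -0.007 -0.014]
```

Call:
arm_command --moves '[{"fingers": 0, "dx": 0, "dy": 0.12, "dz": 0.001, "ax": -0.03, "ay": 0, "az": 0}, {"fingers": 0, "dx": 0, "dy": 0.12, "dz": 0.002, "ax": -0.03, "ay": 0, "az": 0}, {"fingers": 0, "dx": 0, "dy": 0.12, "dz": 0.003, "ax": -0.03, "ay": 0, "az": 0}, {"fingers": 0, "dx": 0, "dy": 0.12, "dz": 0.004, "ax": -0.03, "ay": 0, "az": 0}]'

```text
time_s: 12.25
tcp_pos: [0.5353, -0.0574, 0.1269]
orientation: [0.622, 0.783, 0.0, -0.002]
force: [-3.1, -0.3, 7.7]
opening: -0.0001
```

```bash
python3 -c "
from h import *
togo(14,15,127)"
```

```text
t 12.25 case mm [ 12.9  14.6 126.9] F case [-3.1  0.4  7.7] open -0.1
shift units [ 0.007  0.021 -0.001] turn units [-0.017 -0.022 -0.031]
```

Call:
arm_command --moves '[{"fingers": 0, "dx": 0, "dy": 0, "dz": -0.2, "ax": 0, "ay": 0, "az": 0}, {"fingers": 0, "dx": 0, "dy": 0, "dz": -0.6, "ax": -0.02, "ay": -0.02, "az": -0.03}, {"fingers": 0, "dx": 0, "dy": -0.2, "dz": -0.6, "ax": 0, "ay": 0, "az": 0}, {"fingers": 0, "dx": 0, "dy": -0.2, "dz": -0.2, "ax": 0, "ay": 0, "az": 0}, {"fingers": 0, "dx": 0, "dy": 0, "dz": 0, "ax": 0, "ay": 0, "az": 0}]'

```text
time_s: 12.75
tcp_pos: [0.5155, -0.0624, 0.2098]
orientation: [0.621, 0.784, 0.0, 0.0]
force: [0.3, -0.2, -0.8]
opening: 0.0003
```

```bash
python3 look.py w6
```

```text
t 12.75 case mm [ -7.5  14.3 209.8] F case [ 0.2 -0.2 -0.8] open 0.3
```

View pics/w6z.png

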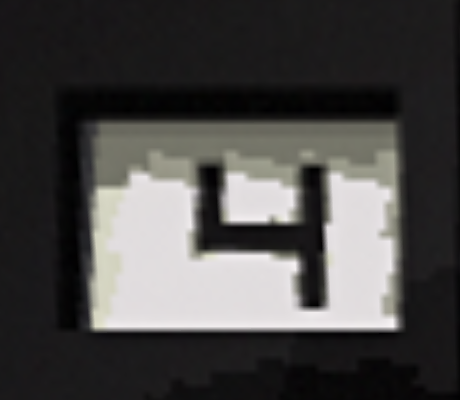

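The 4 stands whole at rows 163-308. The bezel edges sit about 0.9 mm lower than predicted, so the corrected offset is about 0 to -1 mm, well within 6 mm. The drum is free, so I'll cross over the tab to its -y side.

```bash
python3 ctr.py 236 227; python3 -c "
from h import *
togo(0,-84,205)"
```

```text
cam case mm [-74.7  14.6 330.4]
236.0 [(98, np.float64(-0.4)), (101, np.float64(-1.4)), (104, np.float64(-2.3))]
227.0 [(98, np.float64(0.5)), (101, np.float64(-0.4)), (104, np.float64(-1.4))]
t 12.8 case mm [ -6.8  14.4 209.3] F case [0.3 0.  0.2] open -0.1
shift units [-1.968  0.135  0.086] turn units [ 0.009 -0.     0.003]
```

Call:
arm_command --moves '[{"fingers": 0, "dx": -0.5, "dy": 0.1, "dz": 0, "ax": 0, "ay": 0, "az": 0}, {"fingers": 0, "dx": -0.6, "dy": 0, "dz": 0, "ax": 0, "ay": 0, "az": 0}, {"fingers": 0, "dx": -0.6, "dy": 0, "dz": 0, "ax": 0, "ay": 0, "az": 0}, {"fingers": 0, "dx": -0.3, "dy": 0, "dz": 0, "ax": 0, "ay": 0, "az": 0}, {"fingers": 0, "dx": 0, "dy": 0, "dz": 0, "ax": 0, "ay": 0, "az": 0}]'

```text
time_s: 13.3
tcp_pos: [0.5442, -0.1584, 0.2035]
orientation: [0.618, 0.786, -0.0, -0.003]
force: [-0.4, 0.4, -0.1]
opening: -0.0001
```

```bash
python3 -c "
from h import *
togo(0,-84,164)"
```

```text
t 13.3 case mm [ -1.6 -85.7 203.5] F case [-0.3  0.5 -0.1] open -0.1
shift units [0.031 0.036 0.79 ] turn units [-0.025 -0.027  0.038]
```

Call:
arm_command --moves '[{"fingers": 0, "dx": 0, "dy": 0.03, "dz": 0.4, "ax": -0.02, "ay": -0.02, "az": 0.04}, {"fingers": 0, "dx": 0, "dy": 0, "dz": 0.3, "ax": 0, "ay": 0, "az": 0}, {"fingers": 0, "dx": 0, "dy": 0, "dz": 0.05, "ax": 0, "ay": 0, "az": 0}, {"fingers": 0, "dx": 0.15, "dy": 0, "dz": 0, "ax": 0, "ay": 0, "az": 0}, {"fingers": 0, "dx": 0.2, "dy": 0, "dz": 0, "ax": 0, "ay": 0, "az": 0}]'

```text
time_s: 13.8
tcp_pos: [0.5404, -0.136, 0.1629]
orientation: [0.62, 0.784, 0.0, -0.003]
force: [-0.1, -1.7, -1.7]
opening: -0.0006
```

```bash
python3 -c "
from h import *
togo(0,-3,164)"
```

```text
t 13.8 case mm [-1.000e-01 -6.300e+01  1.629e+02] F case [-0.5 -1.6 -1.7] open -0.6
shift units [ 1.2    0.004 -0.017] turn units [-0.022 -0.032  0.009]
```

Call:
arm_command --moves '[{"fingers": 0, "dx": 0.25, "dy": 0, "dz": 0, "ax": 0, "ay": 0, "az": 0}, {"fingers": 0, "dx": 0.25, "dy": 0, "dz": 0, "ax": 0, "ay": 0, "az": 0}, {"fingers": 0, "dx": 0.25, "dy": 0, "dz": 0, "ax": 0, "ay": 0, "az": 0}, {"fingers": 0, "dx": 0.2, "dy": 0, "dz": 0, "ax": 0, "ay": 0, "az": 0}]'

```text
time_s: 14.2
tcp_pos: [0.5287, -0.0855, 0.1646]
orientation: [0.62, 0.785, 0.001, -0.001]
force: [0.8, -2.0, -1.8]
opening: -0.0003
```

```bash
python3 -c "
from h import *
togo(0,-3,164)"
```

```text
t 14.2 case mm [ 1.000e-01 -1.120e+01  1.646e+02] F case [ 0.4 -2.1 -1.8] open -0.3
shift units [ 0.164 -0.001  0.012] turn units [-0.007 -0.02   0.02 ]
```

Call:
arm_command --moves '[{"fingers": 0, "dx": 0.12, "dy": 0, "dz": 0, "ax": 0, "ay": 0, "az": 0}, {"fingers": 0, "dx": 0.08, "dy": 0, "dz": 0, "ax": 0, "ay": 0, "az": 0}]'

```text
time_s: 14.4
tcp_pos: [0.5269, -0.0775, 0.1651]
orientation: [0.619, 0.785, -0.0, 0.002]
force: [4.0, -17.7, -8.7]
opening: -0.0003
```

```bash
python3 -c "
from h import *
togo(0,-3,164)"
```

```text
t 14.4 case mm [ 1.000e-01 -3.000e+00  1.651e+02] F case [ -0.2 -18.2  -8.7] open -0.3
shift units [-0.    -0.003  0.021] turn units [0.007 0.02  0.03 ]
```

The guard is at the shut stop (18 N, exactly at the predicted -3 mm). I'll back off, rise, and check.

Call:
arm_command --moves '[{"fingers": 0, "dx": -0.15, "dy": 0, "dz": 0, "ax": 0, "ay": 0, "az": 0}, {"fingers": 0, "dx": -0.2, "dy": 0, "dz": -0.1, "ax": 0, "ay": 0, "az": 0}, {"fingers": 0, "dx": -0.2, "dy": 0, "dz": -0.5, "ax": 0, "ay": 0, "az": 0}, {"fingers": 0, "dx": 0, "dy": 0, "dz": -0.8, "ax": 0, "ay": 0, "az": 0}, {"fingers": 0, "dx": 0, "dy": -0.3, "dz": -0.5, "ax": 0, "ay": 0, "az": 0}, {"fingers": 0, "dx": 0, "dy": 0, "dz": 0, "ax": 0, "ay": 0, "az": 0}]'

```text
time_s: 15.0
tcp_pos: [0.5189, -0.1065, 0.2647]
orientation: [0.619, 0.786, 0.0, -0.001]
force: [0.7, 0.2, -0.3]
opening: -0.0
```

```bash
python3 look.py w7; python3 -c "
from h import *
print(proj('wrist',[case2w(0,15,159),case2w(-47,42,127),case2w(-47,-12,127)]))"
```

```text
t 15.0 case mm [-14.3 -29.4 264.7] F case [ 0.8  0.1 -0.3] open -0.0
[[338.53634504 236.57355498]
 [370.16919679 163.46139998]
 [298.53394299 163.06822856]]
```

View pics/w7.png

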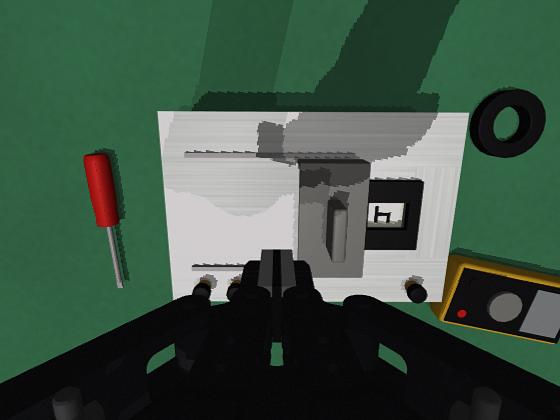

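View pics/w7z.png

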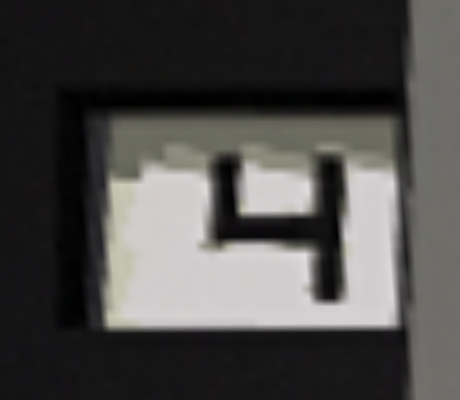

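The guard's edges at cols 299-370, row 163, match the predicted shut position, and the 4 stands whole and centred. The bystanders are undisturbed and the tool is clear. Handing in.

```bash
python3 -c "
from h import *
st(); print(job_done())"
```

```text
t 15.05 case mm [-13.3 -29.  263.7] F case [-0.2  0.2 -1.1] open -0.2
the job is handed in; nothing more can be done
None
```

I slid the guard fully open, rolled the drum from about 0.94 rad to the 4, then slid the guard back to its shut stop. I handed the job in at 15 s of the 72 s allowed; `job_done()` gives no verdict.

- **Drum:** It took three light strokes along +x at mostly 7–10 N downward, with a highest reading of 10.1 N and about 5 N of drag. The crest felt about 7 mm below nominal, the low end of the stated range.
- **4 in the window:** The last pictures show the 4 whole, about 1 mm from centre, or roughly 0.03 rad against the 0.13 rad allowed. This is only as exact as the camera calibration, because the bezel edges measured about 0.9 mm off their predicted place.
- **Guard:** It met the open stop at 11 N and the shut stop at 18 N. The final picture shows its edges within about 1 pixel of the predicted shut position.
- **Surroundings:** The tool is well clear of everything. The tape roll, screwdriver and multimeter look untouched in the last picture, though I did not re-measure their positions.

No checks failed. The first move call was refused for missing row keys, and nothing moved.

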